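# Sweep the ferrite rings through the gate

## Robot

A 6-joint arm with a two-finger parallel gripper is mounted at the origin on the work surface. World frame = base frame: x ahead of the robot, y to its left, z up, the work surface at z = 0. Lengths are in m, angles in rad, forces in N, time in s.
With the tool pointing down it reaches from about 0.35 to 0.95 m from the base axis. Payload 17.4 kg.
Tool frame: the origin (TCP) lies at the very end of the fingers, on their centre line; the grasp point (between the pads) lies 19 mm behind it; z points along the fingers, y is the direction in which the jaws open and shut (so a half turn about z gives the same grasp; the last joint's range is limited). The gripper opens to 93 mm and grips with 3 to 60 N. Pads are 15 mm wide; open, the fingers measure 128 mm over their backs; the gripper's body (75 mm by 188 mm) begins 65 mm behind the grasp point.
Start: joints at [1.274, 0.116, 1.442, -0, 1.584, -0.038], TCP at [0.173, 0.653, 0.219] pointing down, gripper open.
Joint ranges: [-2.83, 2.83], [-0.83, 2.19], [0.07, 2.5], [-1.14, 4.28], [0.01, 3], [-2.97, 2.97]. Speed limits (rad/s): [1.89, 1.89, 2.22, 3.14, 3.14, 3.14].

## Interface

Orientations are given as a 3x3 rotation matrix whose columns are the frame's x, y, z axes.
In Python, from bench import arm gives the robot as it stands. The module is installed in compiled form; this text tells all that it offers.
- The arm moves only by the tool move_arm, never from a script. Its arguments are lists of equal length, an entry for each row: "slide": the shift along the tool's x, y, z in m, a list of three; "dr": the turn, a rotation vector about the tool's x, y, z in rad, a list of three. In form: {"slide": [[dx, dy, dz], ...], "dr": [[wx, wy, wz], ...]}. A call has 1 to 10 rows; each row is the pose to reach, as a shift and turn from the pose commanded when the call began, along the tool's axes at that moment; what a row does not reach only later rows make up. A row lasts 1/10 s, in which the tool goes at most 50 mm and 8.59 degrees, less where a joint would pass 70% of its speed; a pose out of reach is approached as far as the arm can. A call with a gripper value outside its range is refused whole. "hand" is the opening, from 0 (shut) to 1 (fully open), set as the call begins (left out, the last holds). The fingers move at their own pace and stop on an object; "squeeze" is the grip in N (left out, the last holds). Time passes only in rows, so rows that repeat a pose let the fingers close. It gives the time, the measured TCP pose, the force and the opening at its end, in the units of the state.
- arm.read_state(): the state, without advancing time (a new reading comes with each control period).
- arm.snapshot(name): name is "side" or "top"; returns a dict with "color" (384x512x3 uint8, red, green, blue), "intrinsics" (3x3 intrinsics, pixels), "T" (4x4, takes a point from camera to world coordinates). Camera axes: x right, y up, looking along -z (the intrinsics and any distortion apply to the point x, -y, -z); pixel columns grow to the right and rows downward; lengths in m; the calibration is good to about 2 mm. A picture is of the moment at which its call begins. There is no depth.
- arm.job_done(): hands the job in, once; it reports no verdict.
Trained networks look in the newest picture that a camera, given by its name, has taken for a name from the list of things; names that differ only in an ending like _2 or _b are one class to them, and where a whole thing is asked for, a point or a joint stands for the part that bears it (a point fixed in the world has none). Each returns a list of dicts, best first, with "confidence" (0 to 1); they miss things now and then, are a little off and sometimes report something else, mostly with a low value. They report only what shows in the picture. A call takes as long as a camera call. They do not tell look-alikes from the thing itself.
- arm.spot_in(target, camera): "point" ([column, row] as shares, 0 to 1, of the picture: columns of its width, rows of its height, amid what is visible of it).
- arm.landmark_of(target, camera): "point" ([column, row] as shares, 0 to 1, of the picture: columns of its width, rows of its height: a listed point, or the origin of a listed thing).
The state is a dict: "time_s": time; "qpos": joint angles; "qvel": joint speeds; "tau": joint torques, N m; "eef_pos": TCP position; "eef_rot": TCP orientation; "contact_force": force on the tool from outside, world axes, zero at the start; "ft_torque": the same for the moment, N m; "grip_width": finger opening in m.
Only numpy, scipy, OpenCV 4.12 (cv2) and the standard library are available. Lean on these libraries where they do the work, as an engineer would, in place of code of your own. Each camera call takes 0.05 s, during which the arm holds its last target.

## Task

On the sorting tray, sweep the three dark ferrite rings across the deck with the fingertips, through the gate in the fence, so that each drops into the slot behind it. Send them through one at a time, bringing the next ring up to the gate only when the one before has dropped in. Only push the rings, never lift them off the deck, and leave the other things on the tray standing where they are.

Things in the scene. Friction and masses are not known exactly. Their poses are not given: they have to be found in the camera images.
- tray: fixed plywood sorting tray, 299 (x) by 306 mm (y); origin on the bench below it, x points over the deck to the gate and slot, z up. Flat deck 80 mm above the bench, open from x = -160 to 40 and y = -145 to 145 mm, fenced all round by strips 13 mm high. The fence at x = 40 mm (6 mm thick) has the only opening, the gate; behind it, level with the deck, is plywood with the slot
- gate (a point): middle of the gate at deck height, on the deck's side of the fence (tray x = 40 mm, y = 0; axes as the tray's). The gate is 42 mm wide; two lips at 45 degrees, 13 mm high, lead into it and widen the mouth to about 80 mm at 20 mm before the gate
- slot (a point): middle of the slot's mouth at deck height (tray x = 83.5 mm, y = 0; axes as the tray's): a straight-sided pocket 46 mm wide (y), 75 mm long (x), 73 mm deep, that begins right behind the gate fence, 6 mm past the gate point. A ring whose middle is pushed past that edge tips and drops in
- ring1_c (a point): dark grey ferrite ring lying flat on the tray's deck: outer diameter 32 mm, hole 18 mm, 12 mm thick, about 30 g; this point is the middle of the hole, half-way up (6 mm above the face it lies on). It slides when pushed at its rim. The three rings are alike and any order will do
- ring2_c (a point): dark grey ferrite ring lying flat on the tray's deck: outer diameter 32 mm, hole 18 mm, 12 mm thick, about 30 g; this point is the middle of the hole, half-way up (6 mm above the face it lies on). It slides when pushed at its rim. The three rings are alike and any order will do
- ring3_c (a point): dark grey ferrite ring lying flat on the tray's deck: outer diameter 32 mm, hole 18 mm, 12 mm thick, about 30 g; this point is the middle of the hole, half-way up (6 mm above the face it lies on). It slides when pushed at its rim. The three rings are alike and any order will do
- gland: bystander: steel cable gland standing upright on the deck among the rings, up to 29 mm diameter, 40 mm tall; origin at the centre of its foot
- housing: bystander: white plastic connector housing on the deck, 20 x 30 mm, 20 mm tall; origin at the centre of its underside
- spacer: bystander: aluminium spacer standing on the deck, 16 mm diameter, 30 mm tall; origin at the centre of its foot
Not all that is in view belongs to the job. Leave any red or white look-alike of the part that bears ring1_c alone. What is shaped like the part that bears ring3_c but purple or white is not meant.

How it is judged:
By the outcome, as a careful person would: the job done as asked, in the order asked, and still so for the second after the job is handed in, with the robot touching nothing.
It also fails if it takes over 67 s, if anything falls off the work surface, if the arm or the gripper's body presses on something with over 40 N, if the wrist force passes 120 N, or if a joint passes its speed limit or range.

## Working session

There is one attempt and no reset: what is moved stays moved. The work goes in short steps, Python scripts to look and compute and a tool call to move; the robot and the scene stay as the last step left them, time stands still between calls to the robot, and variables do not carry over. Pictures are saved under pics/ and viewed, and the job is handed in when it is done.

Besides the shell and the picture viewer there is one more tool, called after "Call:" in YAML: its name, and indented under it one key for each argument. move_arm: Moves the arm, as the interface text tells. Its arguments: {"type":"object","properties":{"slide":{"type":"array"},"dr":{"type":"array"},"hand":{"type":"number"},"squeeze":{"type":"number"}},"required":["slide","dr"]}

```bash
mkdir -p pics
cat > h.py <<'E'
from bench import arm
import numpy as np, cv2
def snap(cam,name):
    s=arm.snapshot(cam); cv2.imwrite(f'pics/{name}.png',s['color'][:,:,::-1]); return s
def ray(s,px):
    K=s['intrinsics'];T=s['T']
    p=np.linalg.solve(K,[px[0],px[1],1.]); d=T[:3,:3]@np.array([p[0],-p[1],-p[2]]); return T[:3,3],d
def atz(s,px,z):
    o,d=ray(s,px); return o+d*(z-o[2])/d[2]
def proj(s,P):
    T=s['T'];c=T[:3,:3].T@(np.array(P)-T[:3,3]); q=s['intrinsics']@np.array([c[0],-c[1],-c[2]]); return q[:2]/q[2]
E
python3 - <<'E'
from h import *
for c in ['top','side']:
    s=snap(c,c+'0'); print(c,s['intrinsics'].tolist(),np.round(s['T'],3).tolist(),s.keys())
    for t in ['tray','gate','slot','ring1_c','gland','housing','spacer']:
        for d in arm.landmark_of(t,c):
            px=np.array(d['point'])*[512,384]; z={'ring1_c':.086,'tray':0}.get(t,.08)
            print(t,px.round(1),round(d['confidence'],2),atz(s,px,z).round(4))
print(arm.read_state())
E
```

```text
top [[425.89576938000016, 0.0, 256.953362301603], [0.0, 425.89576938000016, 194.75937732033606], [0.0, 0.0, 1.0]] [[0.021, 0.981, -0.193, 0.372], [-1.0, 0.022, 0.003, 0.07], [0.007, 0.193, 0.981, 0.749], [0.0, 0.0, 0.0, 1.0]] dict_keys(['color', 'intrinsics', 'T'])
tray [289.8 132.9] 0.59 [0.6367 0.0095 0.    ]
tray [282.8 165.5] 0.57 [0.5743 0.0219 0.    ]
tray [234.6 170.8] 0.5 [0.5624 0.109  0.    ]
slot [290.5 105.7] 0.94 [0.6561 0.015  0.08  ]
slot [289.3 133. ] 0.25 [0.6082 0.0168 0.08  ]
ring1_c [236.8 171.5] 0.76 [0.5395 0.101  0.086 ]
ring1_c [162.5 172. ] 0.62 [0.5359 0.2197 0.086 ]
ring1_c [152.3 224.1] 0.51 [0.4519 0.2302 0.086 ]
ring1_c [288.5 130.2] 0.5 [0.6109 0.0185 0.086 ]
gland [339.5 176. ] 0.75 [ 0.5373 -0.0649  0.08  ]
housing [217.9 144.7] 0.6 [0.5855 0.1335 0.08  ]
spacer [354.4 147. ] 0.7 [ 0.5867 -0.0901  0.08  ]
side [[402.2380277179968, 0.0, 259.61258599087506], [0.0, 402.2380277179968, 194.375520936327], [0.0, 0.0, 1.0]] [[-0.695, 0.535, -0.481, 0.175], [-0.719, -0.514, 0.468, 0.376], [0.003, 0.671, 0.742, 0.571], [0.0, 0.0, 0.0, 1.0]] dict_keys(['color', 
[... 542 characters left out ...]
00, -3.03085744e-06,
        1.58400128e+00, -3.77812837e-02]), 'qvel': array([-0.00050616,  0.0008276 , -0.00149901,  0.00066984, -0.0004278 ,
        0.00077793]), 'tau': array([-3.24972716e-03, -7.20966697e+01, -6.22742271e+01,  7.78753194e-02,
        1.80423557e-02,  9.40731866e-06]), 'eef_pos': array([0.17275042, 0.65253387, 0.21866104]), 'eef_rot': array([[-9.66696706e-01,  2.55924750e-01,  7.35710540e-06],
       [ 2.55924750e-01,  9.66696706e-01,  1.37047486e-05],
       [-3.60470519e-06,  1.51312007e-05, -1.00000000e+00]]), 'contact_force': array([ 0.18080602,  0.89147975, -1.17880405]), 'ft_torque': array([-0.00862437, -0.00604564, -0.03820801]), 'grip_width': 0.09316116906063722}
```

View pics/top0.png

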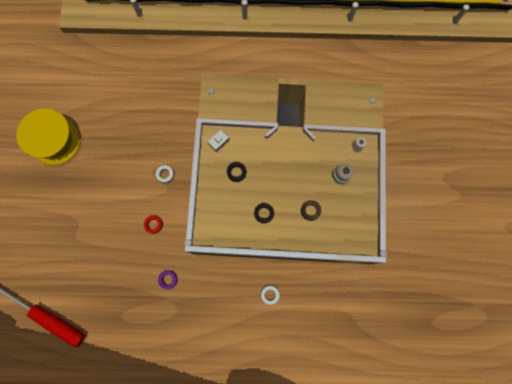

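View pics/side0.png

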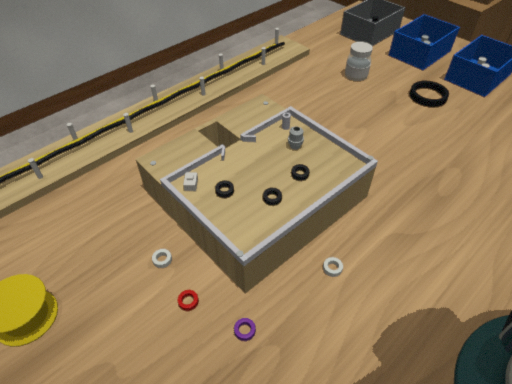

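In the top picture the three dark rings lie on the tray at about (237,172), (264,213) and (311,210). The look-alikes all lie off the tray: white at (164,174) and (270,295), red at (153,224), purple at (168,280), plus a large black ring at (429,94) in the side view. I'll check my choice in a close crop.

Run:
```python
from h import *
for c,(x0,y0,x1,y1) in {'top':(180,65,400,275),'side':(130,90,390,300)}.items():
    im=cv2.imread(f'pics/{c}0.png'); s=arm.snapshot(c)
    cv2.imwrite(f'pics/{c}0c.png',cv2.resize(im[y0:y1,x0:x1],None,fx=2.8,fy=2.8,interpolation=cv2.INTER_CUBIC))
    g=im.max(2); m=((g<70)).astype(np.uint8)
    n,l,st,ce=cv2.connectedComponentsWithStats(m)
    for i in range(1,n):
        if 20<st[i,4]<900 and x0<ce[i][0]<x1 and y0<ce[i][1]<y1:
            cs,_=cv2.findContours((l==i).astype(np.uint8),cv2.RETR_EXTERNAL,cv2.CHAIN_APPROX_NONE)
            (a,b),r,_=cv2.fitEllipse(cs[0]) if len(cs[0])>5 else ((0,0),0,0)
            print(c,st[i],ce[i].round(1),(round(a,1),round(b,1)),np.round(r,1),atz(s,(a,b),.086).round(4))
```

```text
top [277  85  27  41 789] [289.4 106.8] (290.6, 105.3) [27.4 46.9] [0.6543 0.0154 0.086 ]
top [227 162  19  20 202] [236.2 171.5] (236.1, 171.5) [18. 19.] [0.5394 0.102  0.086 ]
top [301 201  19  19 159] [309.6 210.2] (310.2, 210.1) [16.4 17.5] [ 0.4795 -0.0165  0.086 ]
top [254 203  20  20 196] [263.6 212.7] (263.6, 212.7) [18.4 18.8] [0.4738 0.0568 0.086 ]
top [378 233   2  23  41] [378.5 244.4] (378.5, 244.0) [0. 1.] [ 0.4285 -0.1225  0.086 ]
top [193 252 146  10 209] [265.4 256.8] (265.2, 256.8) [  1.4 130. ] [0.405 0.053 0.086]
side [129  83  71  37 271] [163.8 100.6] (163.5, 100.8) [ 3.9 83.3] [0.8131 0.0325 0.086 ]
side [291 165  18  16 193] [299.9 172.2] (299.8, 172.2) [14.9 17.1] [ 0.4789 -0.0151  0.086 ]
side [216 181  18  17 209] [224.2 189. ] (224.2, 189.0) [16.3 17.5] [0.5388 0.1038 0.086 ]
side [263 188  19  17 219] [272.  196.4] (271.9, 196.3) [16.4 18.2] [0.473  0.0586 0.086 ]
```

View pics/top0c.png

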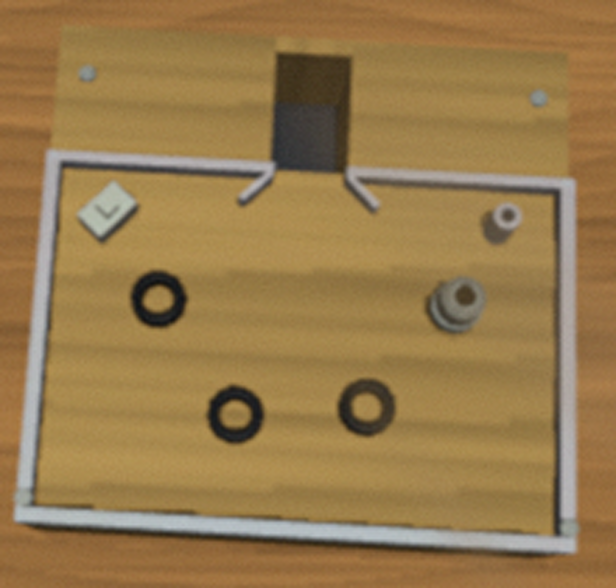

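View pics/side0c.png

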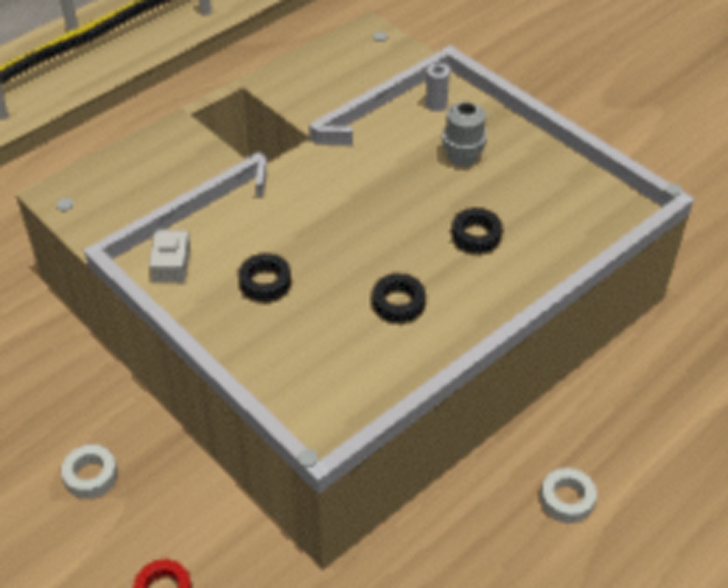

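```bash
cat > fit.py <<'E'
from h import *
from scipy.optimize import least_squares
S={c:arm.snapshot(c) for c in('top','side')}
T=[((50,152),(46,153,93)),((574,181),(46,-153,93)),((576,537),(-168,-153,93)),((15,510),(-168,153,93)),((60,28),(131,153,80)),((567,52),(131,-153,80)),((275,55),(121,23,80)),((352,58),(121,-23,80))]
D=[((318,478),(-168,153,93)),((692,200),(-168,-153,93)),((450,48),(46,-153,93)),((90,252),(46,153,93)),((18,200),(131,153,80))]
obs=[('top',np.array([180+u/2.8-.3,65+v/2.8-.3]),np.array(P)/1e3) for (u,v),P in T]+[('side',np.array([130+u/2.8-.3,90+v/2.8-.3]),np.array(P)/1e3) for (u,v),P in D]
def w(p,P):
    c,s=np.cos(p[2]),np.sin(p[2]); return np.array([p[0]+c*P[0]-s*P[1],p[1]+s*P[0]+c*P[1],P[2]])
for sel in(['top'],['side'],['top','side']):
    f=lambda p:np.concatenate([proj(S[c],w(p,P))-o for c,o,P in obs if c in sel])
    r=least_squares(f,[.57,.02,0]);print(sel,r.x.round(4),f(r.x).reshape(-1,2).round(1).tolist())
p=r.x;c,s=np.cos(p[2]),np.sin(p[2])
R=np.array([[c,-s],[s,c]])
for n,q in dict(a=(.5393,.1028),b=(.4735,.0577),c=(.479,-.0158),gland=(.5355,-.065),housing=(.5876,.1335),spacer=(.590,-.093)).items():
    print(n,(R.T@(np.array(q)-p[:2])*1e3).round(1))
E
python3 fit.py
```

```text
['top'] [ 0.5755  0.0172 -0.0313] [[-1.0, -1.3], [0.1, -1.8], [0.2, 4.2], [0.4, 3.2], [0.4, -1.6], [0.0, -0.8], [0.1, -1.8], [-0.2, -1.4]]
['side'] [ 0.5723  0.019  -0.0328] [[1.0, 1.2], [1.3, -0.4], [0.3, -0.7], [-1.9, -0.1], [-0.9, -1.9]]
['top', 'side'] [ 0.5746  0.0176 -0.0316] [[-1.3, -0.8], [-0.1, -1.3], [-0.1, 4.8], [0.0, 3.8], [0.2, -1.2], [-0.2, -0.3], [-0.1, -1.3], [-0.4, -1.0], [0.8, -0.5], [0.7, -1.5], [-0.2, -1.5], [-1.9, -1.2], [-1.0, -2.8]]
a [-38.  84.]
b [-102.3   36.9]
c [-94.5 -36.4]
gland [-36.5 -83.8]
housing [  9.3 116.3]
spacer [  18.9 -110.1]
```

```bash
sed -i 's/(576,537)/(576,550)/;s/(15,510)/(15,521)/' fit.py; python3 fit.py
```

```text
['top'] [ 0.5734  0.0172 -0.0315] [[-1.1, -0.1], [0.2, -0.6], [0.2, 0.9], [0.3, 0.6], [0.4, -0.5], [0.1, 0.3], [0.1, -0.7], [-0.2, -0.3]]
['side'] [ 0.5723  0.019  -0.0328] [[1.0, 1.2], [1.3, -0.4], [0.3, -0.7], [-1.9, -0.1], [-0.9, -1.9]]
['top', 'side'] [ 0.5732  0.0177 -0.0323] [[-1.4, -0.1], [-0.1, -0.4], [-0.2, 1.2], [-0.2, 0.7], [0.2, -0.4], [-0.2, 0.5], [-0.2, -0.5], [-0.4, -0.2], [1.3, 0.2], [1.3, -1.1], [0.3, -1.2], [-1.5, -0.8], [-0.6, -2.4]]
a [-36.6  83.9]
b [-100.9   36.7]
c [-93.  -36.5]
gland [-35.  -83.9]
housing [ 10.7 116.2]
spacer [  20.4 -110.1]
```

```bash
cat > g.py <<'E'
from h import *
TP=np.array([.5732,.0177]);TA=-.032
c,s=np.cos(TA),np.sin(TA);R2=np.array([[c,-s],[s,c]])
def to_tray(q): return (R2.T@(np.array(q)[:2]-TP)*1e3).round(1)
def plan(*wps):
    """wps: (x,y,h mm tray; push angle deg)"""
    st=arm.read_state();R=st['eef_rot'];p=st['eef_pos']
    print('t',round(st['time_s'],2),'tcp tray',to_tray(p),'h',round(p[2]*1e3-80,1),'w',round(st['grip_width']*1e3,1),'F',st['contact_force'].round(1),'q',st['qpos'].round(2), 'ang', round(np.degrees(np.arctan2(-R[1,0],-R[0,0])-TA),1))
    for x,y,h,a in wps:
        P=np.append(TP+R2@[x/1e3,y/1e3],.08+h/1e3)
        A=np.radians(a)+TA; xd=-np.array([np.cos(A),np.sin(A),0]); z=np.array([0,0,-1.]); D=np.column_stack([xd,np.cross(z,xd),z])
        print((x,y,h,a),'slide',(R.T@(P-p)).round(4).tolist(),'dr',cv2.Rodrigues(R.T@D)[0].ravel().round(3).tolist())
def rings(c='top'):
    sn=arm.snapshot(c);im=sn['color'];m=(im.max(2)<75).astype(np.uint8)
    n,l,st,ce=cv2.connectedComponentsWithStats(m)
    for i in range(1,n):
        if 60<st[i,4]<400:
            cs,_=cv2.findContours((l==i).astype(np.uint8),cv2.RETR_EXTERNAL,cv2.CHAIN_APPROX_NONE)
            if len(cs[0])<6: continue
            (a,b),r,_=cv2.fitEllipse(cs[0]);t=to_tray(atz(sn,(a,b),.086))
            if abs(t[0])<170 and abs(t[1])<160: print(c,'ring',t,np.round(r,0))
    return sn
E
python3 - <<'E'
from g import *
plan((-145,51,60,-17.6),(-132,47,60,-17.6),(-132,47,4,-17.6),(-10,7,4,-17.6))
E
```

```text
t 1.1 tcp tray [-420.5  621.7] h 138.7 w 93.0 F [-0.4 -0.2  0.1] q [ 1.27  0.12  1.44  0.    1.58 -0.04] ang -13.0
(-145, 51, 60, -17.6) slide [-0.3968, -0.4941, 0.0786] dr [0.0, -0.0, 0.08]
(-132, 47, 60, -17.6) slide [-0.4104, -0.4951, 0.0786] dr [0.0, -0.0, 0.08]
(-132, 47, 4, -17.6) slide [-0.4104, -0.4951, 0.1346] dr [0.0, -0.0, 0.08]
(-10, 7, 4, -17.6) slide [-0.5382, -0.5066, 0.1346] dr [0.0, -0.0, 0.08]
```

Call:
move_arm:
  slide:
    - [-0.41,-0.496,0.06]
    - [-0.41,-0.496,0.06]
    - [-0.41,-0.496,0.06]
    - [-0.41,-0.496,0.06]
    - [-0.41,-0.496,0.06]
    - [-0.41,-0.496,0.06]
    - [-0.41,-0.496,0.06]
    - [-0.41,-0.496,0.06]
    - [-0.41,-0.496,0.06]
    - [-0.41,-0.496,0.06]
  dr:
    - [0,0,0.08]
    - [0,0,0.08]
    - [0,0,0.08]
    - [0,0,0.08]
    - [0,0,0.08]
    - [0,0,0.08]
    - [0,0,0.08]
    - [0,0,0.08]
    - [0,0,0.08]
    - [0,0,0.08]
  hand: 0.215
  squeeze: 10

```text
time_s: 2.1
eef_pos: [0.3815, 0.1986, 0.1724]
eef_rot: [[-0.943, 0.332, 0.001], [0.332, 0.943, 0.0], [-0.001, 0.001, -1.0]]
contact_force: [1.5, 0.5, 0.2]
grip_width: 0.0213
```

```bash
python3 -c "
from g import *
plan((-135,47.5,60,-17.6),(-135,47.5,4,-17.6))"
```

```text
t 2.1 tcp tray [-197.4  174.6] h 92.4 w 21.3 F [1.5 0.5 0.2] q [ 0.42 -0.43  2.    0.    1.57 -0.81] ang -17.6
(-135, 47.5, 60, -17.6) slide [-0.0978, -0.1024, 0.0324] dr [0.001, 0.001, 0.001]
(-135, 47.5, 4, -17.6) slide [-0.0978, -0.1025, 0.0884] dr [0.001, 0.001, 0.001]
```

Call:
move_arm:
  slide:
    - [-0.098,-0.102,0.03]
    - [-0.098,-0.102,0.03]
    - [-0.098,-0.102,0.03]
    - [-0.098,-0.102,0.03]
    - [-0.098,-0.102,0.03]
    - [-0.098,-0.102,0.03]
  dr:
    - [0,0,0]
    - [0,0,0]
    - [0,0,0]
    - [0,0,0]
    - [0,0,0]
    - [0,0,0]

```text
time_s: 2.7
eef_pos: [0.4396, 0.0723, 0.1426]
eef_rot: [[-0.943, 0.332, 0.0], [0.332, 0.943, 0.0], [-0.0, 0.0, -1.0]]
contact_force: [0.7, -0.5, -0.3]
grip_width: 0.0196
```

```bash
python3 -c "
from g import *
plan((-135,47.5,4,-17.6))
rings('side');rings('top');snap('top','t1')"
```

```text
t 2.7 tcp tray [-135.3   50.3] h 62.6 w 19.6 F [ 0.7 -0.5 -0.3] q [ 0.11 -0.38  2.01  0.    1.51 -1.13] ang -17.5
(-135, 47.5, 4, -17.6) slide [-0.0011, -0.0026, 0.0586] dr [0.0, 0.0, 0.001]
side ring [-101.1  -40. ] [ 6. 15.]
side ring [-37.2  84.9] [17. 18.]
side ring [-102.4   38.6] [16. 18.]
top ring [-168.7   31.9] [ 4. 22.]
```

View pics/t1.png

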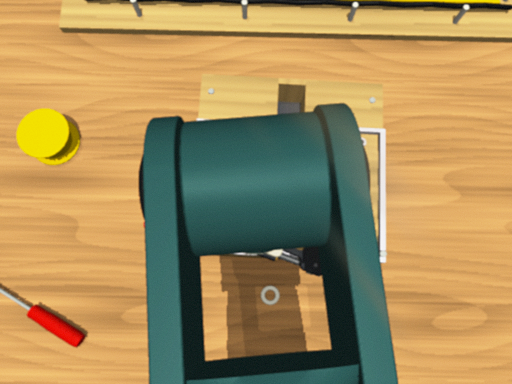

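Call:
move_arm:
  slide:
    - [-0.001,-0.002,0.03]
    - [-0.001,-0.002,0.058]
    - [-0.001,-0.002,0.058]
    - [-0.001,-0.002,0.058]
  dr:
    - [0,0,0]
    - [0,0,0]
    - [0,0,0]
    - [0,0,0]

```text
time_s: 3.25
eef_pos: [0.4397, 0.0701, 0.0843]
eef_rot: [[-0.944, 0.331, -0.0], [0.331, 0.944, -0.0], [0.0, -0.0, -1.0]]
contact_force: [1.1, 0.2, 0.2]
grip_width: 0.0196
```

```bash
python3 -c "
from g import *
rings('side');s=snap('side','s1')
plan((-120,43,4,-17.6),(-8,6,4,-17.6))
im=cv2.imread('pics/s1.png')[90:300,130:390];cv2.imwrite('pics/s1c.png',cv2.resize(im,None,fx=2.8,fy=2.8))"
```

```text
side ring [-107.4  -44.5] [18. 28.]
t 3.35 tcp tray [-134.7   47.9] h 4.9 w 19.9 F [ 0.1 -0.9  0.3] q [ 0.1  -0.34  2.08 -0.    1.4  -1.13] ang -17.5
(-120, 43, 4, -17.6) slide [-0.0155, -0.0002, 0.0009] dr [0.0, 0.001, 0.001]
(-8, 6, 4, -17.6) slide [-0.1334, -0.0018, 0.001] dr [0.0, 0.001, 0.001]
```

View pics/s1c.png

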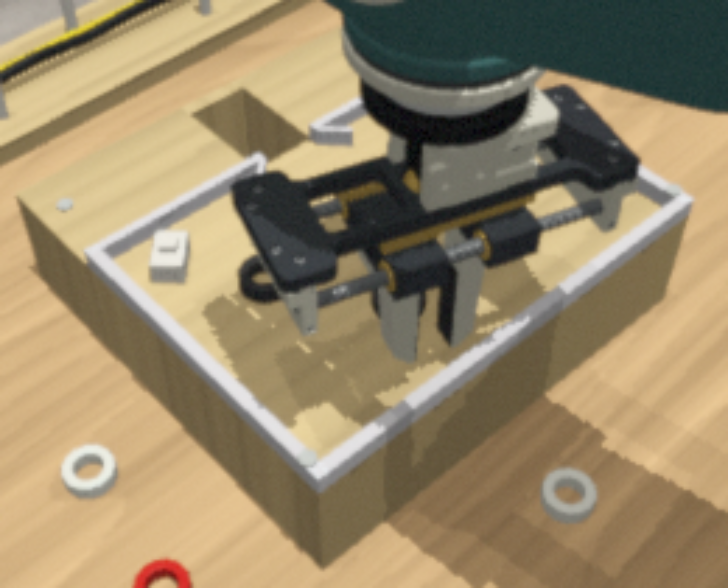

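Call:
move_arm:
  slide:
    - [-0.01,0,0.001]
    - [-0.018,0,0.001]
    - [-0.026,0,0.001]
    - [-0.034,-0.0005,0.001]
    - [-0.042,-0.0005,0.001]
    - [-0.05,-0.0005,0.001]
    - [-0.06,-0.001,0.001]
    - [-0.07,-0.001,0.001]
    - [-0.08,-0.001,0.001]
    - [-0.09,-0.001,0.001]
  dr:
    - [0,0,0]
    - [0,0,0]
    - [0,0,0]
    - [0,0,0]
    - [0,0,0]
    - [0,0,0]
    - [0,0,0]
    - [0,0,0]
    - [0,0,0]
    - [0,0,0]

```text
time_s: 4.35
eef_pos: [0.5254, 0.0383, 0.0832]
eef_rot: [[-0.943, 0.332, -0.0], [0.332, 0.943, 0.0], [0.0, 0.0, -1.0]]
contact_force: [-0.3, 0.3, 0.4]
grip_width: 0.0201
```

Call:
move_arm:
  slide:
    - [-0.01,0,0]
    - [-0.02,0,0]
    - [-0.03,0,0]
    - [-0.038,0,0]
    - [-0.043,0,0]
    - [-0.043,0,0]
  dr:
    - [0,0,0]
    - [0,0,0]
    - [0,0,0]
    - [0,0,0]
    - [0,0,0]
    - [0,0,0]

```text
time_s: 4.95
eef_pos: [0.5655, 0.0241, 0.0831]
eef_rot: [[-0.943, 0.333, -0.0], [0.333, 0.943, -0.0], [0.0, -0.0, -1.0]]
contact_force: [-0.7, -0.1, -0.5]
grip_width: 0.0199
```

```bash
python3 -c "
from g import *
rings('side');s=snap('side','s2')
plan((-8,6,4,-17.6))
im=cv2.imread('pics/s2.png')[90:300,130:390];cv2.imwrite('pics/s2c.png',cv2.resize(im,None,fx=2.8,fy=2.8))"
```

```text
side ring [ 11.8 -16.5] [12. 31.]
side ring [78.4  1.2] [ 5. 25.]
side ring [-92.8 -35.7] [16. 18.]
side ring [-36.9  84.3] [16. 18.]
t 5.05 tcp tray [-8.4  6.3] h 3.1 w 20.1 F [-0.2  0.6 -0. ] q [-0.   -0.05  1.84 -0.    1.36 -1.23] ang -17.6
(-8, 6, 4, -17.6) slide [-0.0005, -0.0002, -0.0009] dr [-0.0, -0.0, 0.0]
```

View pics/s2c.png

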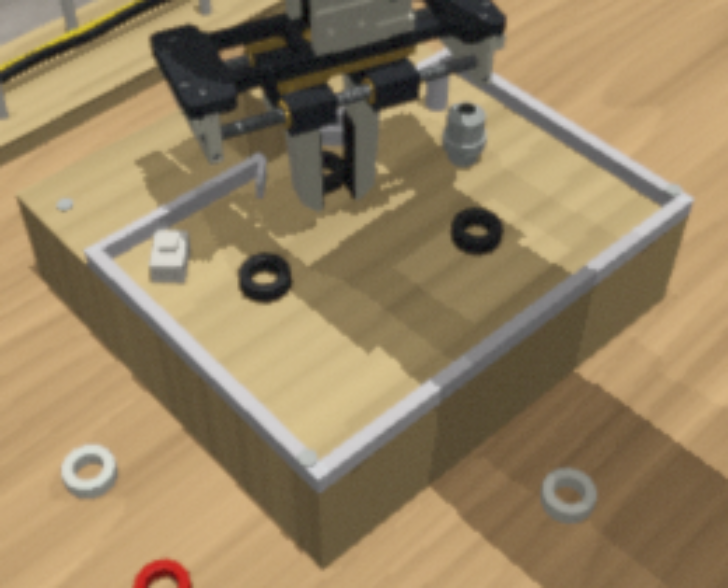

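Ring 1 is cradled at the gate's mouth, seen between the fingers at crop pixel (330,170). Next I back off, shut the fingers and square up.

```bash
python3 -c "
from g import *
plan((-23,1,4,0),(-16,0,4,0),(36,0,4,0))"
```

```text
t 5.05 tcp tray [-8.4  6.3] h 3.1 w 20.1 F [-0.2  0.6 -0. ] q [-0.   -0.05  1.84 -0.    1.36 -1.23] ang -17.6
(-23, 1, 4, 0) slide [0.0123, -0.0095, -0.0009] dr [-0.0, -0.0, -0.307]
(-16, 0, 4, 0) slide [0.0053, -0.0083, -0.0009] dr [-0.0, -0.0, -0.307]
(36, 0, 4, 0) slide [-0.0443, 0.0074, -0.0009] dr [-0.0, -0.0, -0.307]
```

Call:
move_arm:
  slide:
    - [0.01,0,0]
    - [0.018,0,0]
    - [0.015,-0.009,0]
    - [0.0125,-0.0095,0]
    - [0.0125,-0.0095,0]
  dr:
    - [0,0,0]
    - [0,0,0]
    - [0,0,-0.15]
    - [0,0,-0.307]
    - [0,0,-0.307]

```text
time_s: 5.55
eef_pos: [0.5496, 0.0196, 0.0835]
eef_rot: [[-1.0, 0.029, 0.0], [0.029, 1.0, -0.0], [-0.0, -0.0, -1.0]]
contact_force: [0.4, 0.8, 0.0]
grip_width: 0.0201
```

Call:
move_arm:
  slide:
    - [0,0,0]
    - [0,0,0]
    - [0,0,0]
    - [0,0,0]
  dr:
    - [0,0,0]
    - [0,0,0]
    - [0,0,0]
    - [0,0,0]
  hand: 0

```text
time_s: 5.95
eef_pos: [0.5501, 0.0195, 0.0832]
eef_rot: [[-0.999, 0.033, -0.0], [0.033, 0.999, -0.0], [0.0, -0.0, -1.0]]
contact_force: [-0.2, 0.5, -0.7]
grip_width: 0.0006
```

```bash
python3 -c "
from g import *
s=snap('side','s3')
plan((-16,0,4,0),(37,0,4,0))
im=cv2.imread('pics/s3.png')[90:300,130:390];cv2.imwrite('pics/s3c.png',cv2.resize(im,None,fx=2.8,fy=2.8))"
```

```text
t 6.0 tcp tray [-23.1   1.1] h 3.2 w 0.7 F [0.5 0.8 0.3] q [-0.01 -0.09  1.87  0.    1.36 -1.55] ang -0.0
(-16, 0, 4, 0) slide [-0.0071, -0.0011, -0.0008] dr [0.0, -0.0, -0.001]
(37, 0, 4, 0) slide [-0.0601, -0.0011, -0.0008] dr [0.0, -0.0, -0.001]
```

View pics/s3c.png

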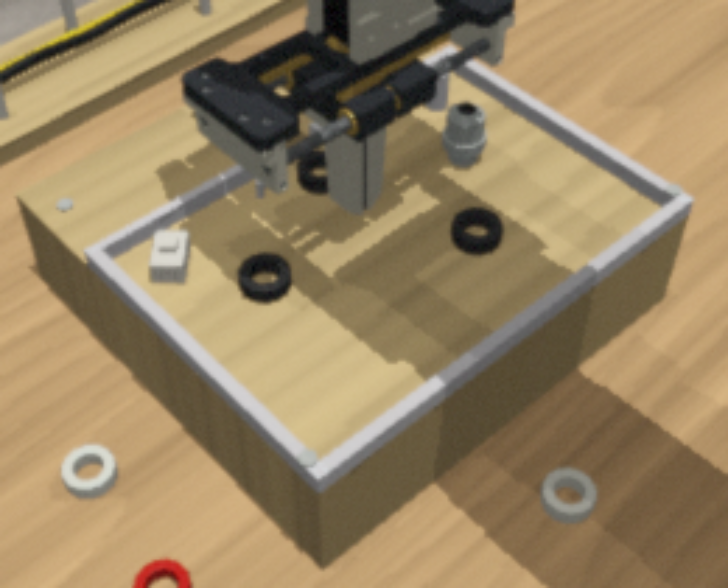

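Ring at crop (318,172), directly ahead of the closed fingers. Pushing it through.

Call:
move_arm:
  slide:
    - [-0.007,-0.001,-0.001]
    - [-0.014,-0.001,-0.001]
    - [-0.021,-0.001,-0.001]
    - [-0.028,-0.001,-0.001]
    - [-0.035,-0.001,-0.001]
    - [-0.042,-0.001,-0.001]
    - [-0.049,-0.001,-0.001]
    - [-0.055,-0.001,-0.001]
    - [-0.06,-0.001,-0.001]
    - [-0.06,-0.001,-0.001]
  dr:
    - [0,0,0]
    - [0,0,0]
    - [0,0,0]
    - [0,0,0]
    - [0,0,0]
    - [0,0,0]
    - [0,0,0]
    - [0,0,0]
    - [0,0,0]
    - [0,0,0]

```text
time_s: 7.0
eef_pos: [0.6106, 0.0166, 0.0841]
eef_rot: [[-0.999, 0.032, -0.0], [0.032, 0.999, -0.0], [0.0, -0.0, -1.0]]
contact_force: [-0.1, 0.6, 0.3]
grip_width: 0.0006
```

```bash
python3 -c "
from g import *
s=snap('side','s4')
plan((37,0,4,0))
im=cv2.imread('pics/s4.png')[90:300,130:390];cv2.imwrite('pics/s4c.png',cv2.resize(im,None,fx=2.8,fy=2.8))"
```

```text
t 7.05 tcp tray [37.   0.1] h 4.1 w 0.5 F [ 0.1  0.4 -0.7] q [-0.01  0.05  1.74  0.    1.36 -1.55] ang 0.0
(37, 0, 4, 0) slide [0.0, -0.0001, 0.0001] dr [0.0, -0.0, 0.0]
```

View pics/s4c.png

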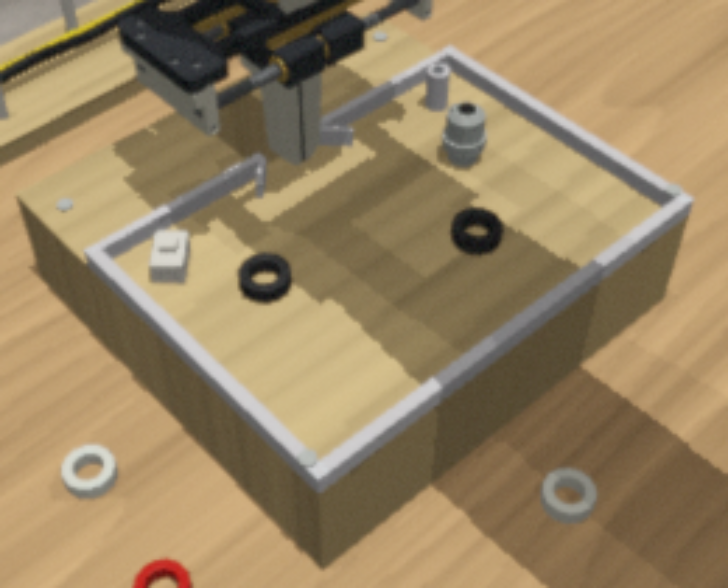

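```bash
python3 -c "
from g import *
plan((0,0,10,0),(-40,-20,60,10),(-125,-47.5,60,19.2))"
```

```text
t 7.05 tcp tray [37.   0.1] h 4.1 w 0.5 F [ 0.1  0.4 -0.7] q [-0.01  0.05  1.74  0.    1.36 -1.55] ang 0.0
(0, 0, 10, 0) slide [0.037, -0.0001, -0.0059] dr [0.0, -0.0, 0.0]
(-40, -20, 60, 10) slide [0.0771, -0.02, -0.0559] dr [0.0, -0.0, -0.174]
(-125, -47.5, 60, 19.2) slide [0.1621, -0.0475, -0.0559] dr [0.0, -0.0, -0.335]
```

Call:
move_arm:
  slide:
    - [0.037,0,-0.006]
    - [0.05,0,-0.03]
    - [0.08,-0.02,-0.056]
    - [0.12,-0.035,-0.056]
    - [0.162,-0.0475,-0.056]
    - [0.162,-0.0475,-0.056]
    - [0.162,-0.0475,-0.056]
    - [0.162,-0.0475,-0.056]
  dr:
    - [0,0,0]
    - [0,0,0]
    - [0,0,-0.12]
    - [0,0,-0.24]
    - [0,0,-0.335]
    - [0,0,-0.335]
    - [0,0,-0.335]
    - [0,0,-0.335]
  hand: 0.215

```text
time_s: 7.85
eef_pos: [0.4472, -0.0256, 0.1404]
eef_rot: [[-0.955, -0.298, 0.0], [-0.298, 0.955, 0.0], [-0.0, -0.0, -1.0]]
contact_force: [0.7, -0.3, -0.0]
grip_width: 0.0196
```

```bash
python3 -c "
from g import *
s=snap('side','s5');snap('top','t5')
plan((-125,-47.5,4,19.2));rings('side')
a=cv2.imread('pics/s5.png')[90:300,130:390];b=cv2.imread('pics/t5.png')[60:270,170:400]
cv2.imwrite('pics/s5c.png',cv2.resize(np.hstack([a,b]),None,fx=1.6,fy=1.6))"
```

```text
t 7.95 tcp tray [-124.5  -47.2] h 60.0 w 19.9 F [-0.1  0.8  0.3] q [-0.11 -0.37  2.01  0.    1.5  -1.99] ang 19.2
(-125, -47.5, 4, 19.2) slide [0.0005, -0.0001, 0.056] dr [0.0, -0.001, -0.0]
side ring [-93.1 -35.9] [16. 18.]
side ring [-37.3  85.1] [16. 17.]
```

View pics/s5c.png

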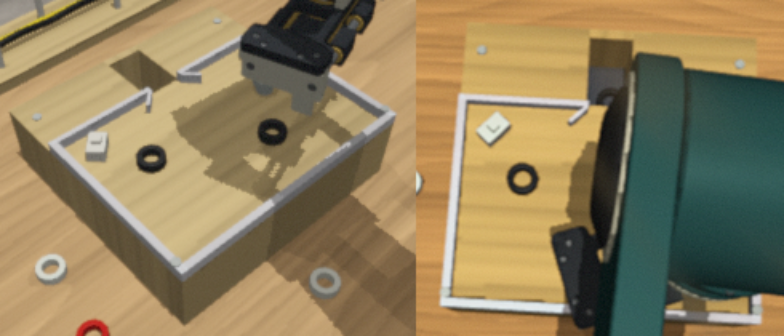

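Ring 1 has dropped: the deck at the gate is empty in the side view, and the ring shows down in the slot in the top view at (608,95) of the crop. Now ring 2.

Call:
move_arm:
  slide:
    - [0,0,0.03]
    - [0,0,0.056]
    - [0,0,0.056]
    - [-0.008,0,0.056]
    - [-0.016,0,0.056]
    - [-0.024,0,0.056]
    - [-0.032,0,0.056]
    - [-0.04,0,0.056]
    - [-0.05,0,0.056]
    - [-0.06,0,0.056]
  dr:
    - [0,0,0]
    - [0,0,0]
    - [0,0,0]
    - [0,0,0]
    - [0,0,0]
    - [0,0,0]
    - [0,0,0]
    - [0,0,0]
    - [0,0,0]
    - [0,0,0]

```text
time_s: 9.0
eef_pos: [0.5048, -0.0076, 0.0843]
eef_rot: [[-0.954, -0.299, 0.0], [-0.299, 0.954, -0.0], [-0.0, -0.0, -1.0]]
contact_force: [0.0, 0.2, 1.4]
grip_width: 0.0198
```

```bash
python3 -c "
from g import *
s=snap('side','s6')
plan((-8,-6.6,4,19.2));rings('side')
a=cv2.imread('pics/s6.png')[90:300,130:390]
cv2.imwrite('pics/s6c.png',cv2.resize(a,None,fx=2,fy=2))"
```

```text
t 9.05 tcp tray [-66.7 -27.1] h 4.3 w 20.0 F [-0.2 -0.4 -0.2] q [-0.06 -0.19  1.96  0.    1.37 -1.94] ang 19.2
(-8, -6.6, 4, 19.2) slide [-0.0622, 0.0001, 0.0003] dr [0.0, 0.001, 0.0]
side ring [-37.5  84.9] [16. 18.]
```

View pics/s6c.png

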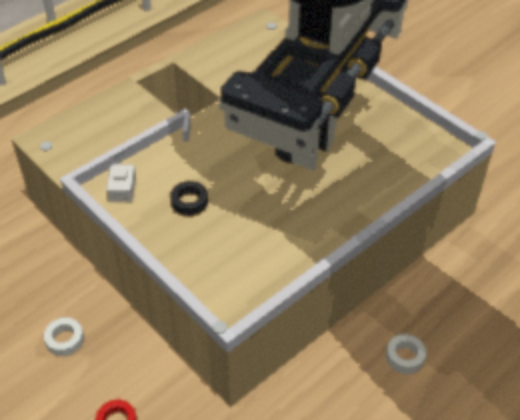

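Ring 2 peeks out ahead of the fingers at (285,153) in the crop. Continuing.

Call:
move_arm:
  slide:
    - [-0.009,0,0]
    - [-0.018,0,0]
    - [-0.027,0,0]
    - [-0.036,0,0]
    - [-0.045,0,0]
    - [-0.054,0,0]
    - [-0.062,0,0]
    - [-0.062,0,0]
  dr:
    - [0,0,0]
    - [0,0,0]
    - [0,0,0]
    - [0,0,0]
    - [0,0,0]
    - [0,0,0]
    - [0,0,0]
    - [0,0,0]

```text
time_s: 9.9
eef_pos: [0.5639, 0.0109, 0.0841]
eef_rot: [[-0.954, -0.299, -0.0], [-0.299, 0.954, 0.0], [0.0, 0.0, -1.0]]
contact_force: [0.1, 0.3, -0.8]
grip_width: 0.0201
```

```bash
python3 -c "
from g import *
plan((-25,-12.5,4,19),(-23,0,4,0))"
```

```text
t 9.9 tcp tray [-9.1 -7.1] h 4.1 w 20.1 F [ 0.1  0.3 -0.8] q [-0.03 -0.06  1.84  0.    1.36 -1.9 ] ang 19.2
(-25, -12.5, 4, 19) slide [0.0168, 0.0001, 0.0001] dr [0.0, -0.0, 0.004]
(-23, 0, 4, 0) slide [0.0108, 0.0112, 0.0001] dr [0.0, -0.0, 0.335]
```

Call:
move_arm:
  slide:
    - [0.01,0,0]
    - [0.018,0,0]
    - [0.014,0.008,0]
    - [0.011,0.011,0]
    - [0.011,0.011,0]
    - [0.011,0.011,0]
  dr:
    - [0,0,0]
    - [0,0,0]
    - [0,0,0.14]
    - [0,0,0.28]
    - [0,0,0.335]
    - [0,0,0.335]

```text
time_s: 10.5
eef_pos: [0.5486, 0.0177, 0.0844]
eef_rot: [[-0.999, 0.033, 0.0], [0.033, 0.999, -0.0], [-0.0, -0.0, -1.0]]
contact_force: [0.2, -0.7, 0.0]
grip_width: 0.02
```

Call:
move_arm:
  slide:
    - [0,0,0]
    - [0,0,0]
    - [0,0,0]
  dr:
    - [0,0,0]
    - [0,0,0]
    - [0,0,0]
  hand: 0

```text
time_s: 10.8
eef_pos: [0.5492, 0.0177, 0.0843]
eef_rot: [[-1.0, 0.031, 0.0], [0.031, 1.0, 0.0], [-0.0, 0.0, -1.0]]
contact_force: [0.1, 0.3, 0.6]
grip_width: 0.0017
```

```bash
python3 -c "
from g import *
s=snap('side','s7')
plan((37,0,4,0))
a=cv2.imread('pics/s7.png')[90:300,130:390]
cv2.imwrite('pics/s7c.png',cv2.resize(a,None,fx=2.8,fy=2.8))"
```

```text
t 10.85 tcp tray [-24.   -0.7] h 4.3 w 1.3 F [ 0.8 -0.6  0.4] q [-0.01 -0.09  1.87  0.    1.36 -1.55] ang 0.1
(37, 0, 4, 0) slide [-0.061, 0.0006, 0.0003] dr [0.0, 0.0, 0.001]
```

View pics/s7c.png

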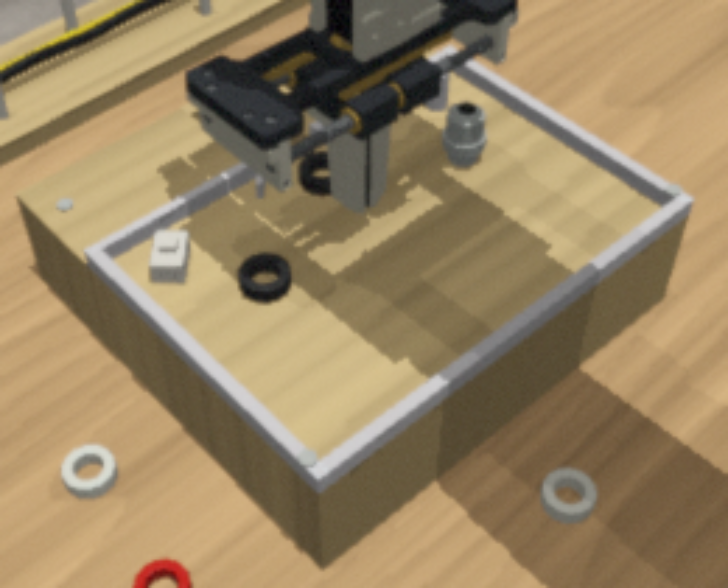

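Same picture as for ring 1, with ring 2 at crop (320,175). Pushing it through.

Call:
move_arm:
  slide:
    - [-0.007,0.0005,0]
    - [-0.014,0.0005,0]
    - [-0.021,0.0005,0]
    - [-0.028,0.0005,0]
    - [-0.035,0.0005,0]
    - [-0.042,0.0005,0]
    - [-0.049,0.0005,0]
    - [-0.055,0.0005,0]
    - [-0.061,0.0005,0]
    - [-0.061,0.0005,0]
  dr:
    - [0,0,0]
    - [0,0,0]
    - [0,0,0]
    - [0,0,0]
    - [0,0,0]
    - [0,0,0]
    - [0,0,0]
    - [0,0,0]
    - [0,0,0]
    - [0,0,0]

```text
time_s: 11.85
eef_pos: [0.6109, 0.0164, 0.0841]
eef_rot: [[-0.999, 0.032, 0.0], [0.032, 0.999, -0.0], [-0.0, -0.0, -1.0]]
contact_force: [0.2, -0.4, 1.1]
grip_width: 0.0006
```

```bash
python3 -c "
from g import *
plan((0,0,10,0),(-38,60,60,-45),(-38,121,60,-90),(-38,121,4,-90))"
```

```text
t 11.85 tcp tray [37.7 -0.1] h 4.1 w 0.6 F [ 0.2 -0.4  1.1] q [-0.01  0.05  1.74 -0.    1.36 -1.55] ang 0.0
(0, 0, 10, 0) slide [0.0377, 0.0001, -0.0059] dr [-0.0, 0.0, 0.0]
(-38, 60, 60, -45) slide [0.0757, 0.0601, -0.0559] dr [-0.0, 0.0, 0.786]
(-38, 121, 60, -90) slide [0.0757, 0.1211, -0.0559] dr [-0.0, 0.0, 1.571]
(-38, 121, 4, -90) slide [0.0757, 0.1211, 0.0001] dr [-0.0, 0.0, 1.571]
```

Call:
move_arm:
  slide:
    - [0.037,0,-0.006]
    - [0.055,0,-0.03]
    - [0.08,0,-0.056]
    - [0.083,0.03,-0.056]
    - [0.083,0.06,-0.056]
    - [0.083,0.09,-0.056]
    - [0.083,0.117,-0.056]
    - [0.083,0.117,-0.056]
    - [0.083,0.117,-0.056]
    - [0.083,0.117,-0.056]
  dr:
    - [0,0,0]
    - [0,0,0]
    - [0,0,0.14]
    - [0,0,0.28]
    - [0,0,0.42]
    - [0,0,0.56]
    - [0,0,0.7]
    - [0,0,0.84]
    - [0,0,0.98]
    - [0,0,1.12]
  hand: 0.18

```text
time_s: 12.85
eef_pos: [0.5309, 0.1363, 0.1403]
eef_rot: [[-0.402, 0.916, 0.0], [0.916, 0.402, -0.0], [-0.0, -0.0, -1.0]]
contact_force: [0.6, -0.4, 0.3]
grip_width: 0.0164
```

```bash
python3 -c "
from g import *
s=snap('side','s8');snap('top','t8')
plan((-45.8,117.6,60,-75),(-45.8,117.6,4,-75));rings('side')
a=cv2.imread('pics/s8.png')[90:300,130:390];b=cv2.imread('pics/t8.png')[60:270,170:400]
cv2.imwrite('pics/s8c.png',cv2.resize(np.hstack([a,b]),None,fx=1.6,fy=1.6))"
```

```text
t 12.95 tcp tray [-46. 117.] h 60.3 w 16.8 F [ 0.9 -0.7  0.7] q [ 0.2  -0.13  1.81  0.    1.46 -0.21] ang -64.3
(-45.8, 117.6, 60, -75) slide [0.0005, 0.0005, 0.0003] dr [0.0, 0.0, 0.187]
(-45.8, 117.6, 4, -75) slide [0.0005, 0.0005, 0.0563] dr [0.0, 0.0, 0.187]
side ring [-37.   85.3] [16. 18.]
```

View pics/s8c.png

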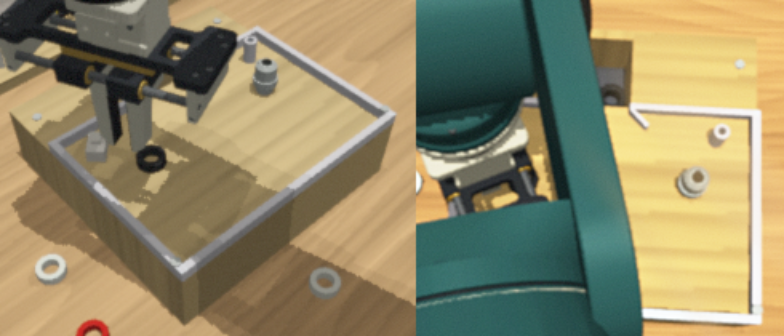

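```bash
python3 -c "
from g import *
a=cv2.imread('pics/t5.png')[75:140,265:330];b=cv2.imread('pics/t8.png')[75:140,265:330]
cv2.imwrite('pics/slot.png',cv2.resize(np.hstack([a,b]),None,fx=6,fy=6,interpolation=cv2.INTER_CUBIC))"
```

```text
(no output)
```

View pics/slot.png

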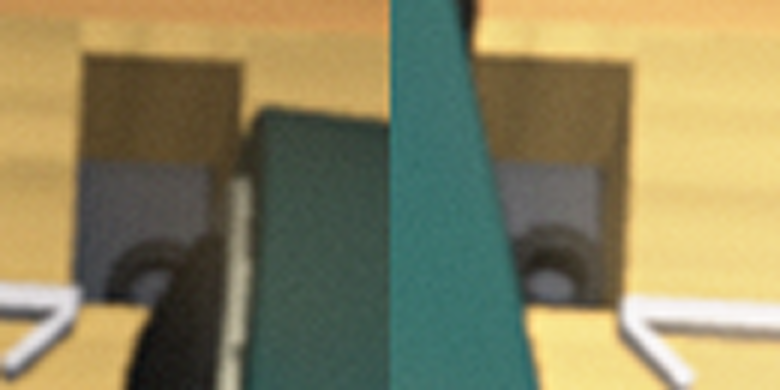

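The slot crop shows the rings lying on the slot floor by the gate end. The stack is thicker than before, and no ring is at the gate. Now ring 3.

Call:
move_arm:
  slide:
    - [0.0005,0.0005,0]
    - [0.0005,0.0005,0]
    - [0.0005,0.0005,0.03]
    - [0.0005,0.0005,0.056]
    - [0.0005,0.0005,0.056]
    - [0.0005,0.0005,0.056]
  dr:
    - [0,0,0.14]
    - [0,0,0.187]
    - [0,0,0.187]
    - [0,0,0.187]
    - [0,0,0.187]
    - [0,0,0.187]

```text
time_s: 13.6
eef_pos: [0.5312, 0.1366, 0.0843]
eef_rot: [[-0.233, 0.972, -0.001], [0.972, 0.233, -0.0], [0.0, -0.001, -1.0]]
contact_force: [-0.1, 0.2, 0.4]
grip_width: 0.0167
```

```bash
python3 -c "
from g import *
s=snap('side','s9')
plan((-21,22,4,-75));rings('side')
a=cv2.imread('pics/s9.png')[90:300,130:390]
cv2.imwrite('pics/s9c.png',cv2.resize(a,None,fx=2.8,fy=2.8))"
```

```text
t 13.65 tcp tray [-45.6 117.5] h 4.7 w 16.7 F [ 0.4  0.  -0.1] q [ 0.21 -0.09  1.87 -0.    1.36 -0.03] ang -74.7
(-21, 22, 4, -75) slide [-0.0986, -0.0014, 0.0007] dr [0.0, 0.0, 0.005]
```

View pics/s9c.png

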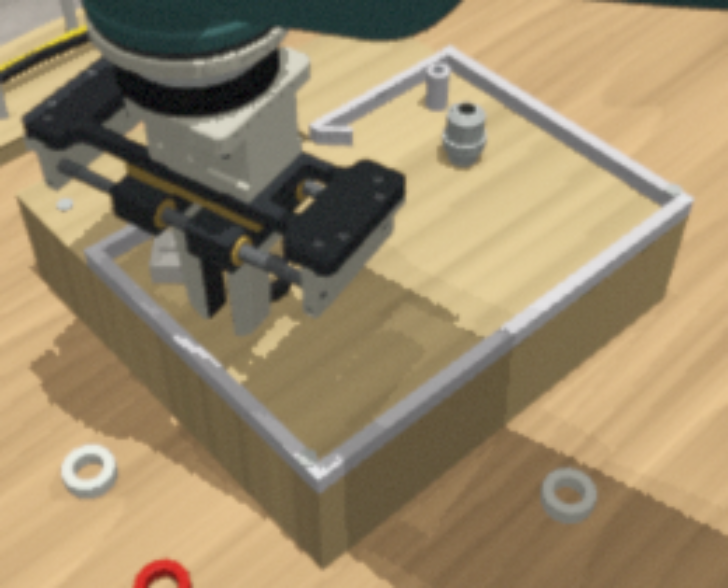

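Call:
move_arm:
  slide:
    - [-0.01,0,0]
    - [-0.019,0,0]
    - [-0.028,-0.0005,0]
    - [-0.037,-0.0005,0]
    - [-0.046,-0.0005,0]
    - [-0.056,-0.001,0]
    - [-0.066,-0.001,0]
    - [-0.076,-0.001,0]
    - [-0.086,-0.001,0]
    - [-0.094,-0.001,0]
  dr:
    - [0,0,0]
    - [0,0,0]
    - [0,0,0]
    - [0,0,0]
    - [0,0,0]
    - [0,0,0]
    - [0,0,0]
    - [0,0,0]
    - [0,0,0]
    - [0,0,0]

```text
time_s: 14.7
eef_pos: [0.5521, 0.0441, 0.0842]
eef_rot: [[-0.23, 0.973, -0.0], [0.973, 0.23, -0.0], [-0.0, -0.0, -1.0]]
contact_force: [0.4, 0.5, 1.2]
grip_width: 0.0165
```

Call:
move_arm:
  slide:
    - [-0.006,0,0]
    - [-0.006,0,0]
  dr:
    - [0,0,0]
    - [0,0,0]

```text
time_s: 14.9
eef_pos: [0.5534, 0.0384, 0.0841]
eef_rot: [[-0.229, 0.973, -0.0], [0.973, 0.229, -0.0], [-0.0, -0.0, -1.0]]
contact_force: [-0.6, 0.9, -0.2]
grip_width: 0.0167
```

```bash
python3 -c "
from g import *
s=snap('side','s10')
plan((-24,34,50,-75),(-60,10,50,-10),(-55,0,4,0));rings('side')
a=cv2.imread('pics/s10.png')[90:300,130:390]
cv2.imwrite('pics/s10c.png',cv2.resize(a,None,fx=2.8,fy=2.8))"
```

```text
t 14.95 tcp tray [-20.5  20.5] h 4.1 w 17.0 F [ 0.2 -0.6  0.1] q [ 0.02 -0.08  1.86 -0.    1.36 -0.21] ang -74.9
(-24, 34, 50, -75) slide [0.014, 0.0002, -0.0459] dr [-0.0, 0.0, 0.002]
(-60, 10, 50, -10) slide [0.0002, -0.0409, -0.0459] dr [-0.0, -0.0, -1.133]
(-55, 0, 4, 0) slide [-0.0108, -0.0386, 0.0001] dr [-0.0, -0.0, -1.307]
side ring [ -0.8 -44.5] [ 4. 25.]
```

View pics/s10c.png

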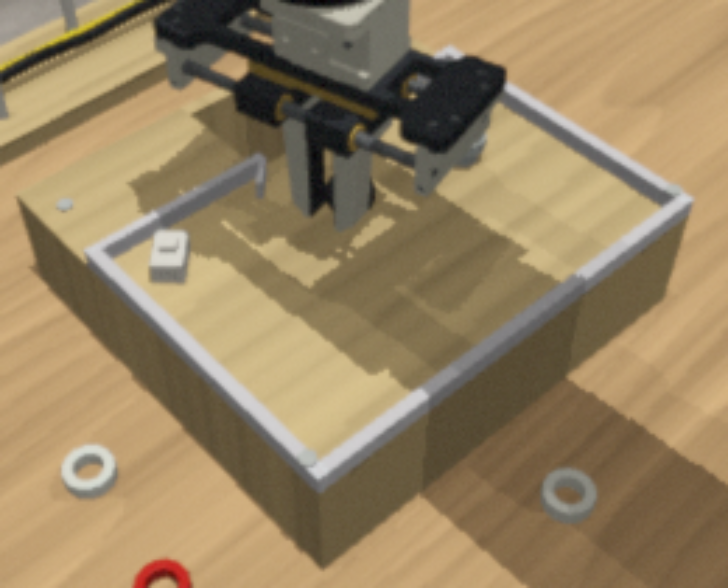

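The ring sits in the cradle at about tray (-15,0). I back off, lift the empty gripper, square up behind the ring and look.

Call:
move_arm:
  slide:
    - [0.014,0,0]
    - [0.014,0,-0.03]
    - [0.014,0,-0.046]
    - [0.005,-0.02,-0.046]
    - [-0.01,-0.038,-0.046]
    - [-0.01,-0.038,-0.046]
    - [-0.01,-0.038,-0.046]
    - [-0.01,-0.038,-0.046]
    - [-0.01,-0.038,-0.046]
    - [-0.01,-0.038,-0.046]
  dr:
    - [0,0,0]
    - [0,0,0]
    - [0,0,-0.14]
    - [0,0,-0.28]
    - [0,0,-0.42]
    - [0,0,-0.56]
    - [0,0,-0.7]
    - [0,0,-0.84]
    - [0,0,-0.98]
    - [0,0,-1.12]

```text
time_s: 16.0
eef_pos: [0.5184, 0.0217, 0.1302]
eef_rot: [[-0.978, 0.211, 0.0], [0.211, 0.978, 0.0], [-0.0, 0.0, -1.0]]
contact_force: [0.6, -0.5, -1.0]
grip_width: 0.0167
```

Call:
move_arm:
  slide:
    - [0,0,0]
    - [0,0,0]
    - [0,0,0]
  dr:
    - [0,0,-0.14]
    - [0,0,-0.187]
    - [0,0,-0.187]
  hand: 0

```text
time_s: 16.3
eef_pos: [0.5184, 0.0216, 0.1302]
eef_rot: [[-1.0, 0.03, -0.0], [0.03, 1.0, 0.0], [0.0, 0.0, -1.0]]
contact_force: [-0.3, -0.1, 0.7]
grip_width: 0.0009
```

```bash
python3 -c "
from g import *
s=snap('side','s11')
plan((-50,0,4,0));rings('side')
a=cv2.imread('pics/s11.png')[90:300,130:390]
cv2.imwrite('pics/s11c.png',cv2.resize(a,None,fx=2.8,fy=2.8))"
```

```text
t 16.35 tcp tray [-54.8   2. ] h 50.2 w 0.3 F [0.7 0.4 0.4] q [-0.01 -0.19  1.88  0.    1.45 -1.55] ang -0.0
(-50, 0, 4, 0) slide [-0.0048, -0.002, 0.0462] dr [0.0, 0.0, -0.0]
side ring [-16.1  -1.4] [15. 17.]
```

View pics/s11c.png

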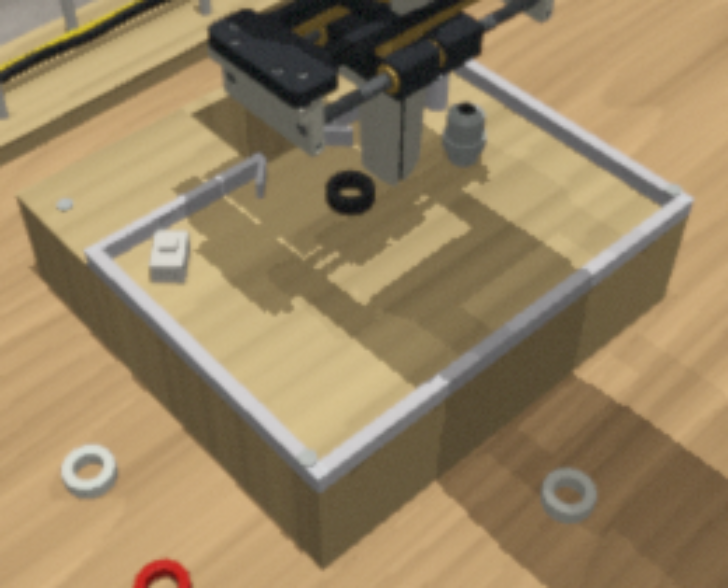

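Ring 3 is at tray (-16,-1), centred on the lane. Lower behind it and push.

Call:
move_arm:
  slide:
    - [0.002,-0.003,0.025]
    - [0.002,-0.003,0.046]
    - [0.002,-0.003,0.046]
    - [-0.006,-0.003,0.046]
    - [-0.014,-0.003,0.046]
    - [-0.022,-0.003,0.046]
    - [-0.03,-0.0025,0.046]
    - [-0.038,-0.0025,0.046]
    - [-0.046,-0.002,0.046]
    - [-0.053,-0.002,0.046]
  dr:
    - [0,0,0]
    - [0,0,0]
    - [0,0,0]
    - [0,0,0]
    - [0,0,0]
    - [0,0,0]
    - [0,0,0]
    - [0,0,0]
    - [0,0,0]
    - [0,0,0]

```text
time_s: 17.4
eef_pos: [0.5723, 0.017, 0.0842]
eef_rot: [[-0.999, 0.032, -0.0], [0.032, 0.999, -0.0], [0.0, -0.0, -1.0]]
contact_force: [-0.4, -0.3, -0.6]
grip_width: 0.0006
```

```bash
python3 -c "
from g import *
plan((37,0,4,0))"
```

```text
t 17.4 tcp tray [-0.9 -0.8] h 4.2 w 0.6 F [-0.4 -0.3 -0.6] q [-0.01 -0.04  1.82 -0.    1.36 -1.55] ang 0.0
(37, 0, 4, 0) slide [-0.0379, 0.0008, 0.0002] dr [-0.0, -0.0, 0.0]
```

Call:
move_arm:
  slide:
    - [-0.007,0.0005,0]
    - [-0.014,0.0005,0]
    - [-0.021,0.0005,0]
    - [-0.027,0.0005,0]
    - [-0.033,0.0005,0]
    - [-0.038,0.0005,0]
    - [-0.038,0.0005,0]
    - [-0.038,0.0005,0]
  dr:
    - [0,0,0]
    - [0,0,0]
    - [0,0,0]
    - [0,0,0]
    - [0,0,0]
    - [0,0,0]
    - [0,0,0]
    - [0,0,0]

```text
time_s: 18.2
eef_pos: [0.6095, 0.0163, 0.0841]
eef_rot: [[-0.999, 0.032, -0.0], [0.032, 0.999, 0.0], [0.0, 0.0, -1.0]]
contact_force: [0.3, -0.2, 0.7]
grip_width: 0.0004
```

Call:
move_arm:
  slide:
    - [0.03,0,0]
    - [0.06,0,-0.02]
    - [0.06,0,-0.07]
    - [0.06,0.05,-0.1]
    - [0.06,0.1,-0.1]
    - [0.06,0.15,-0.1]
    - [0.06,0.2,-0.1]
    - [0.06,0.25,-0.1]
    - [0.06,0.3,-0.1]
    - [0.06,0.35,-0.1]
  dr:
    - [0,0,0]
    - [0,0,0]
    - [0,0,0]
    - [0,0,0]
    - [0,0,0]
    - [0,0,0]
    - [0,0,0]
    - [0,0,0]
    - [0,0,0]
    - [0,0,0]

```text
time_s: 19.2
eef_pos: [0.5599, 0.3628, 0.1844]
eef_rot: [[-1.0, 0.032, 0.0], [0.032, 1.0, 0.0], [-0.0, 0.0, -1.0]]
contact_force: [0.5, -0.9, 1.9]
grip_width: 0.0006
```

Call:
move_arm:
  slide:
    - [0,0.05,0]
    - [0,0.1,0]
    - [0,0.1,0]
    - [0,0.1,0]
  dr:
    - [0,0,0]
    - [0,0,0]
    - [0,0,0]
    - [0,0,0]

```text
time_s: 19.6
eef_pos: [0.5631, 0.4614, 0.1835]
eef_rot: [[-1.0, 0.03, -0.001], [0.03, 1.0, -0.001], [0.001, -0.001, -1.0]]
contact_force: [0.2, -0.3, -0.6]
grip_width: 0.0008
```

```bash
python3 -c "
from g import *
s=snap('side','s12');snap('top','t12')
plan();rings('side');rings('top')
a=cv2.imread('pics/s12.png')[90:300,130:390];b=cv2.imread('pics/t12.png')[60:270,170:400]
cv2.imwrite('pics/s12c.png',cv2.resize(np.hstack([a,b]),None,fx=1.6,fy=1.6))
b=cv2.imread('pics/t12.png')[75:140,265:330]
cv2.imwrite('pics/slot2.png',cv2.resize(b,None,fx=6,fy=6,interpolation=cv2.INTER_CUBIC))"
```

```text
t 19.7 tcp tray [-23.7 441.6] h 104.3 w 0.4 F [ 0.8 -0.8 -0.3] q [ 0.65  0.24  1.36 -0.    1.54 -0.89] ang -0.0
top ring [-169.3   29.9] [  1. 130.]
```

View pics/s12c.png

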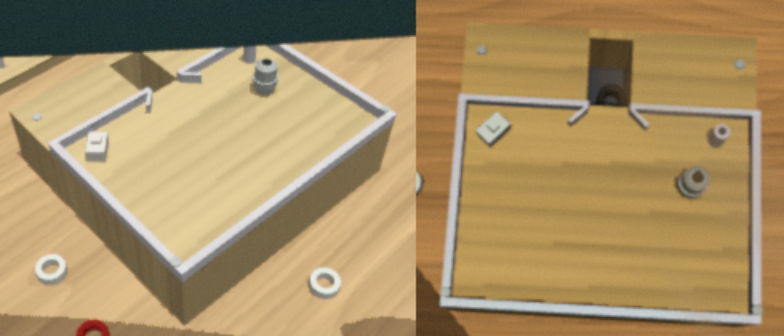

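View pics/slot2.png

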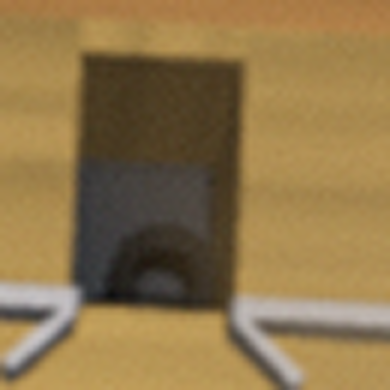

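Deck clear of rings, all in the slot. I'll check the bystanders against the first picture and then hand in.

```bash
python3 -c "
from g import *
a=cv2.imread('pics/top0.png').astype(int);b=cv2.imread('pics/t12.png').astype(int)
for n,(u,v) in dict(housing=(218,141),gland=(343,174),spacer=(360,143)).items():
    A=a[v-14:v+14,u-14:u+14].mean(2).astype(np.float32);B=b[v-14:v+14,u-14:u+14].mean(2).astype(np.float32)
    print(n,np.round(cv2.phaseCorrelate(A,B),2))
print(arm.job_done())"
```

```text
Traceback (most recent call last):
ValueError: setting an array element with a sequence. The requested array has an inhomogeneous shape after 1 dimensions. The detected shape was (2,) + inhomogeneous part.
```

```bash
python3 -c "
from g import *
a=cv2.imread('pics/top0.png').astype(int);b=cv2.imread('pics/t12.png').astype(int)
for n,(u,v) in dict(housing=(218,141),gland=(343,174),spacer=(360,143)).items():
    A=a[v-14:v+14,u-14:u+14].mean(2).astype(np.float32);B=b[v-14:v+14,u-14:u+14].mean(2).astype(np.float32)
    print(n,cv2.phaseCorrelate(A,B))
print(arm.job_done())"
```

```text
housing ((0.1256433462862283, -0.05679950489217411), 0.9411209948857625)
gland ((-0.007913909794449836, 0.04692580909728683), 0.9564472532272339)
spacer ((0.01105273564946252, 0.03814476720518023), 0.9740966780980428)
the job is handed in; nothing more can be done
None
```

I swept the three dark rings one at a time to the gate with the fingertips and pushed each through into the slot. I confirmed each ring had dropped before starting the next, and the job was handed in at about 19.8 s of the 67 s allowed.

- **Rings:** the last pictures show no rings left on the deck. In the top view a ring lies low in the slot at the gate end. The camera can't separate the three, because each one hides those below it.
- **Bystanders:** the gland, housing and spacer have moved no more than about 0.1 pixel in the top view since the start.
- **Forces and clearance:** the force readings I saw stayed below about 2 N, and the arm was clear of the tray at the end.
- **Failed check:** the first run of the bystander check stopped on a printing error. The rerun gave the result above.

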